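# Find the pitch comb that fits the balloon-column rod

## Robot

A 6-joint arm with a two-finger parallel gripper is mounted at the origin on the work surface. World frame = base frame: x ahead of the robot, y to its left, z up, the work surface at z = 0. Lengths are in m, angles in rad, forces in N, time in s.
With the tool pointing down it reaches from about 0.3 to 0.875 m from the base axis. Payload 6.4 kg.
Tool frame: the origin (TCP) lies at the very end of the fingers, on their centre line; the grasp point (between the pads) lies 19 mm behind it; z points along the fingers, y is the line along which they close (so a half turn about z gives the same grasp; the last joint's range is limited). The gripper opens to 85 mm and grips with 20 to 120 N. Pads are 22 mm wide; open, the fingers measure 114 mm over their backs; the gripper's body (76 mm by 85 mm) begins 54 mm behind the grasp point. The pads swing forward as they close: fully open they stand 13 mm farther back than shut.
Start: joints at [1.126, 0.181, 1.607, -0, 1.354, -0.206], TCP at [0.136, 0.559, 0.231] pointing down, gripper open.
Joint ranges: [-2.99, 2.99], [-0.89, 2.07], [0.3, 2.58], [-1.14, 4.28], [0, 2.63], [-3.12, 3.12]. Speed limits (rad/s): [2.57, 2.57, 3.01, 3.14, 3.14, 3.14].

## Interface

Orientations are given as a unit quaternion [w, x, y, z].
In Python, from bench import ctrl gives the robot as it stands.
- The arm moves only by the tool jog_arm, never from a script. Its argument "series" is a list that holds one entry, the list of rows, each a list of 7 numbers: the shift along the tool's x, y, z in mm, then the turn, a rotation vector about the tool's x, y, z in rad, then the finger opening in mm, from 0 to 85.4. In form: [[[tx, ty, tz, rx, ry, rz, gripper], ...]]. A call has exactly 10 rows; each row shifts and turns the commanded pose from where the row before left it, along the tool's axes as they then stand; what a row does not reach is not made up. A row lasts 1/10 s, in which the tool goes at most 50 mm and 8.59 degrees, less where a joint would pass 70% of its speed; a pose out of reach is approached as far as the arm can. A call with a gripper value outside its range is refused whole. The fingers move at their own pace and stop on an object; the grip force is fixed at half the most. Time passes only in rows, so rows that do not move let the fingers close, or fill a call up. It gives the time, the measured TCP pose, the force, the opening and the grip force at its end, in the units of the state.
- ctrl.get_obs(): the state, without advancing time (a new reading comes with each control period).
- ctrl.camera(name): name is "scene" or "side" or "wrist"; returns a dict with "frame" (400x640x3 uint8, blue, green, red), "z_map" (400x640 float32, m along the optical axis (not along the pixel's ray), 0 where there is no reading), "fx", "fy", "cx", "cy" (pixels), "xyz" and "rotation" of the camera in the world. Camera axes: x right, y down, z forward; pixel columns grow to the right and rows downward; lengths in m; the calibration is good to about 2 mm. A picture is of the moment at which its call begins.
- ctrl.hand_in(): hands the job in; it is judged then, once.
The state is a dict: "time_s": time; "q": joint angles; "dq": joint speeds; "joint_efforts": joint torques, N m; "eef_pos": TCP position; "eef_rot": TCP orientation; "wrist_force": force on the tool from outside, world axes, zero at the start; "torque": the same for the moment, N m; "opening": opening from 0.0 (shut) to 1.0 (fully open); "grasp_force": force on a finger pad.
Only numpy, scipy, OpenCV 4.12 (cv2) and the standard library are available. Lean on these libraries where they do the work, as an engineer would, in place of code of your own. Each camera call takes 0.05 s, during which the arm holds its last target. There are 200 camera calls.

## Task

Find out which of the three pitch combs fits the thread of the front rod in the rack, the one nearest the robot: try combs on the top of the rod, sliding them along it with a light touch (never over 20 N), until one drops fully home. Leave that comb seated upright on the rod, teeth fully in the thread, and have the other two standing in their tray. Leave everything else on the table alone.

Things in the scene. Friction and masses are not known exactly. Their poses are not given: they have to be found in the camera images.
- rack: fixed white plastic rack, 192 x 270 mm, with three threaded rods side by side along its y, 62 mm apart in x. Origin on the table straight below the middle of the front rod (nearest the robot); x points to the rods behind. Board 14 mm thick; two saddle bars (inner faces at y = +-78 mm) reach up to the rods' axes.
- front_rod (a point): middle of the front rod's axis, 36 mm above the table; crests 17 mm, root 13.5 mm from the axis. Axes as the rack's. A comb fully home has its tooth tips on the root, its origin 16.5 mm below this point. Riding on the crests it stands 3.5 mm higher: a comb of another pitch does so everywhere, the right one until slid along (under one pitch) to the grooves.
- tray: fixed shallow white plastic tray, 115 x 360 mm (y long), 14 mm high, walls and floor 4 mm; the three combs start standing in it in a row along y, about 112 mm apart, in any order, roughly parallel to y. Origin: centre of the underside, on the table.
- comb_a: loose pitch comb, 6 teeth 12 mm apart along y; the other combs differ only in tooth spacing. Aluminium plate (4 x 70 mm) with teeth below, grip tab above, a cross bar with two steel legs at each end, to straddle a rod. 61 x 86 (y) x 80 mm high, 120 g; legs' inner faces 41 mm apart (x). Origin: centre of the underside, at foot level, z up. Starts on its feet in the tray.
- comb_a_tab (a point): where to pinch comb_a: centre of its grip tab, 64 mm above its feet. The tab is 10 mm thick (x), 24 mm wide (y), from 50 to 80 mm above the feet; the cross bars lie at y = 34 to 40 mm both ways, 40 to 50 mm above the feet. Axes as the comb's.
- comb_a_teeth (a point): middle of the line of tooth tips of comb_a, 30 mm above its feet; teeth 4 mm deep, tips 3.4 mm wide, flanks 30 degrees from vertical. Axes as the comb's.
- comb_b: loose pitch comb, 8 teeth 8 mm apart along y; the other combs differ only in tooth spacing. Aluminium plate (4 x 70 mm) with teeth below, grip tab above, a cross bar with two steel legs at each end, to straddle a rod. 61 x 86 (y) x 80 mm high, 120 g; legs' inner faces 41 mm apart (x). Origin: centre of the underside, at foot level, z up. Starts on its feet in the tray.
- comb_b_tab (a point): where to pinch comb_b: centre of its grip tab, 64 mm above its feet. The tab is 10 mm thick (x), 24 mm wide (y), from 50 to 80 mm above the feet; the cross bars lie at y = 34 to 40 mm both ways, 40 to 50 mm above the feet. Axes as the comb's.
- comb_b_teeth (a point): middle of the line of tooth tips of comb_b, 30 mm above its feet; teeth 4 mm deep, tips 1.4 mm wide, flanks 30 degrees from vertical. Axes as the comb's.
- comb_c: loose pitch comb, 7 teeth 10 mm apart along y; the other combs differ only in tooth spacing. Aluminium plate (4 x 70 mm) with teeth below, grip tab above, a cross bar with two steel legs at each end, to straddle a rod. 61 x 86 (y) x 80 mm high, 120 g; legs' inner faces 41 mm apart (x). Origin: centre of the underside, at foot level, z up. Starts on its feet in the tray.
- comb_c_tab (a point): where to pinch comb_c: centre of its grip tab, 64 mm above its feet. The tab is 10 mm thick (x), 24 mm wide (y), from 50 to 80 mm above the feet; the cross bars lie at y = 34 to 40 mm both ways, 40 to 50 mm above the feet. Axes as the comb's.
- comb_c_teeth (a point): middle of the line of tooth tips of comb_c, 30 mm above its feet; teeth 4 mm deep, tips 2.4 mm wide, flanks 30 degrees from vertical. Axes as the comb's.
- rod_p: fixed grey plastic threaded rod along y, one of three alike but for the pitch, 8, 10 or 12 mm (not told which); 272 mm long, 34 mm over the crests, 27 mm at the root. Origin: middle of its axis, 36 mm above the table. It cannot turn or slide. Where its crests stand along y, and which rod lies in front, differ each time and are not told.
- rod_q: fixed grey plastic threaded rod along y, one of three alike but for the pitch, 8, 10 or 12 mm (not told which); 272 mm long, 34 mm over the crests, 27 mm at the root. Origin: middle of its axis, 36 mm above the table. It cannot turn or slide. Where its crests stand along y, and which rod lies in front, differ each time and are not told.
- rod_r: fixed grey plastic threaded rod along y, one of three alike but for the pitch, 8, 10 or 12 mm (not told which); 272 mm long, 34 mm over the crests, 27 mm at the root. Origin: middle of its axis, 36 mm above the table. It cannot turn or slide. Where its crests stand along y, and which rod lies in front, differ each time and are not told.
- weight_1: bystander: purple plastic balloon weight, 48 mm across, 53 mm high, 90 g, loose, one of four in a row. Origin: centre of the underside.
- weight_2: bystander: purple plastic balloon weight, 48 mm across, 53 mm high, 90 g, loose, one of four in a row. Origin: centre of the underside.
- weight_3: bystander: purple plastic balloon weight, 48 mm across, 53 mm high, 90 g, loose, one of four in a row. Origin: centre of the underside.
- weight_4: bystander: purple plastic balloon weight, 48 mm across, 53 mm high, 90 g, loose, one of four in a row. Origin: centre of the underside.
- hurricane_cup: bystander: frosted glass hurricane cup, 84 mm across, 110 mm high, 220 g, loose. Origin: centre of the underside.
- tin: bystander: steel tea-light tin with a flip-top lid (shut), 63 mm across, 40 mm high, loose. Origin: centre of the underside.
- pump: bystander: pink plastic balloon hand pump lying on its side along its x, about 300 mm long, 54 mm high, 180 g, loose. Origin: on its underside near the middle.
- spool: bystander: white spool of paper ribbon standing on its flange, 60 mm across, 40 mm high, 60 g, loose. Origin: centre of the underside.
There are look-alikes about, which are no part of the job. Leave any pink look-alike of the comb_a alone.

How it is judged:
At the end, for the whole second after the job is handed in: One comb is on the front rod, teeth fully home: origin 15.2-19 mm below the rod's axis (16.5 = home), within 6 mm sideways and 40 mm along of its middle, upright to 0.15 rad, along the rod to 0.12 rad; the other two stand in the tray, feet on its floor, upright to 0.15 rad; all still ((((z of comb_a in the frame of front_rod between -0.019 and -0.0152 m and x of comb_a in the frame of front_rod between -0.006 and 0.006 m and y of comb_a in the frame of front_rod between -0.04 and 0.04 m and angle between comb_a's own z axis and vertical below 0.15 rad and angle between the y axis of comb_a and the y axis of rack, either way round below 0.12 rad and linear speed of comb_a below 0.02 m/s) and (x of comb_b in the frame of tray between -0.03 and 0.03 m and y of comb_b in the frame of tray between -0.145 and 0.145 m and height (world z) of comb_b below 0.012 m and angle between comb_b's own z axis and vertical below 0.15 rad and linear speed of comb_b below 0.02 m/s) and (x of comb_c in the frame of tray between -0.03 and 0.03 m and y of comb_c in the frame of tray between -0.145 and 0.145 m and height (world z) of comb_c below 0.012 m and angle between comb_c's own z axis and vertical below 0.15 rad and linear speed of comb_c below 0.02 m/s)) or ((z of comb_b in the frame of front_rod between -0.019 and -0.0152 m and x of comb_b in the frame of front_rod between -0.006 and 0.006 m and y of comb_b in the frame of front_rod between -0.04 and 0.04 m and angle between comb_b's own z axis and vertical below 0.15 rad and angle between the y axis of comb_b and the y axis of rack, either way round below 0.12 rad and linear speed of comb_b below 0.02 m/s) and (x of comb_a in the frame of tray between -0.03 and 0.03 m and y of comb_a in the frame of tray between -0.145 and 0.145 m and height (world z) of comb_a below 0.012 m and angle between comb_a's own z axis and vertical below 0.15 rad and linear speed of comb_a below 0.02 m/s) and (x of comb_c in the frame of tray between -0.03 and 0.03 m and y of comb_c in the frame of tray between -0.145 and 0.145 m and height (world z) of comb_c below 0.012 m and angle between comb_c's own z axis and vertical below 0.15 rad and linear speed of comb_c below 0.02 m/s)) or ((z of comb_c in the frame of front_rod between -0.019 and -0.0152 m and x of comb_c in the frame of front_rod between -0.006 and 0.006 m and y of comb_c in the frame of front_rod between -0.04 and 0.04 m and angle between comb_c's own z axis and vertical below 0.15 rad and angle between the y axis of comb_c and the y axis of rack, either way round below 0.12 rad and linear speed of comb_c below 0.02 m/s) and (x of comb_a in the frame of tray between -0.03 and 0.03 m and y of comb_a in the frame of tray between -0.145 and 0.145 m and height (world z) of comb_a below 0.012 m and angle between comb_a's own z axis and vertical below 0.15 rad and linear speed of comb_a below 0.02 m/s) and (x of comb_b in the frame of tray between -0.03 and 0.03 m and y of comb_b in the frame of tray between -0.145 and 0.145 m and height (world z) of comb_b below 0.012 m and angle between comb_b's own z axis and vertical below 0.15 rad and linear speed of comb_b below 0.02 m/s)))); the robot touches nothing.
It fails at once if a comb is pressed or shoved against a rod with more than 20 N (contact force between any of comb_a, comb_b, comb_c and rod_p above 20 N or contact force between any of comb_a, comb_b, comb_c and rod_q above 20 N or contact force between any of comb_a, comb_b, comb_c and rod_r above 20 N).
It fails at once if the hand itself hits or pushes a rod with more than 10 N (contact force between any of the arm, the fingers and rod_p above 10 N or contact force between any of the arm, the fingers and rod_q above 10 N or contact force between any of the arm, the fingers and rod_r above 10 N).
It fails at once if a bystander is pushed more than 30 mm or tipped over (distance of any of weight_1, weight_2, weight_3, weight_4, hurricane_cup, tin, pump, spool from where it was at the start of the episode above 0.03 m or angle between any of weight_1, weight_2, weight_3, weight_4, hurricane_cup, tin, pump, spool's own z axis and vertical above 0.5 rad).
It also fails if it takes over 72 s, if anything falls off the work surface, if the arm or the gripper's body presses on something with over 40 N, if the wrist force passes 120 N, or if a joint passes its speed limit or range.

## Working session

There is one attempt and no reset: what is moved stays moved. The work goes in short steps, Python scripts to look and compute and a tool call to move; the robot and the scene stay as the last step left them, time stands still between calls to the robot, and variables do not carry over. Pictures are saved under pics/ and viewed, at most 10 in all, crops included, and the job is handed in when it is done.

Besides the shell and the picture viewer there is one more tool, called after "Request:" as name([rows], argument=value, ...), one row to a line, values as JSON. jog_arm: Moves the arm, as the interface text tells. Its arguments: {"type":"object","properties":{"series":{"type":"array"}},"required":["series"]}

```bash
mkdir -p pics; ls; cat > h.py <<'E'
import numpy as np, cv2, pickle
from bench import ctrl
def snap(n,tag):
    d=ctrl.camera(n); pickle.dump(d,open(f'pics/{tag}.pkl','wb')); cv2.imwrite(f'pics/{tag}.png',d['frame']); return d
def load(tag): return pickle.load(open(f'pics/{tag}.pkl','rb'))
def rotm(d):
    from scipy.spatial.transform import Rotation as R
    r=np.array(d['rotation'],float)
    return r if r.shape==(3,3) else R.from_quat(r[[1,2,3,0]]).as_matrix()
def pts(d):
    v,u=np.mgrid[:400,:640]; z=d['z_map']
    p=np.stack([(u-d['cx'])/d['fx']*z,(v-d['cy'])/d['fy']*z,z],-1)
    w=p@rotm(d).T+np.array(d['xyz']); w[z==0]=np.nan; return w
E
python3 - <<'E'
from h import *
for n in ['scene','side']:
    d=snap(n,n+'0'); print(n,d['xyz'],d['rotation'],d['fx'])
o=ctrl.get_obs(); print(o)
im=np.vstack([load('scene0')['frame'],load('side0')['frame']]); cv2.imwrite('pics/both.png',cv2.resize(im,(480,600)))
E
```

```text
pics
scene [1.47977414 0.67590175 0.99024914] [-0.19751212  0.43934757  0.79367054 -0.37155046] 473.5826663528278
side [ 0.29392281 -0.78645885  0.75573752] [-0.43470699  0.88560227 -0.14956104  0.0661056 ] 405.7166258939689
{'time_s': 0.1, 'q': array([ 1.12566296e+00,  1.81473585e-01,  1.60791325e+00, -2.53385916e-07,
        1.35384133e+00, -2.06298796e-01]), 'dq': array([-0.00012801, -0.00094295, -0.00127173,  0.00054673, -0.00010063,
        0.00019047]), 'joint_efforts': array([ 7.28790219e-04, -4.45878053e+01, -3.52242386e+01, -4.55184518e-04,
        4.14421374e-03, -2.84454137e-05]), 'eef_pos': array([0.13578501, 0.55821008, 0.23046789]), 'eef_rot': array([-2.61553452e-04,  1.19133598e-01,  9.92877896e-01, -7.74796847e-04]), 'wrist_force': array([-0.03054656,  0.71199958,  0.34509374]), 'torque': array([-0.03001588,  0.04682864,  0.03942874]), 'grasp_force': 0.0, 'opening': 1.0015949491724998}
```

View pics/scene0.png

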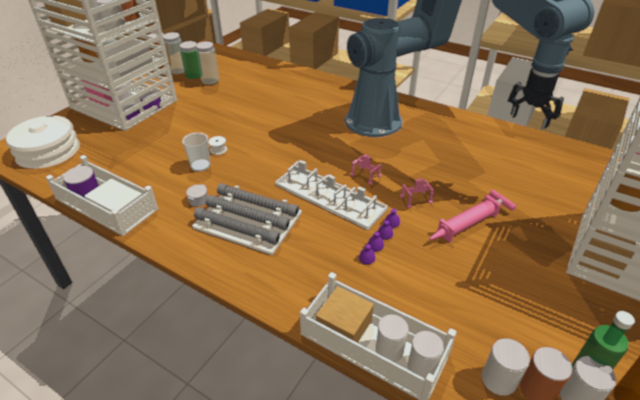

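View pics/side0.png

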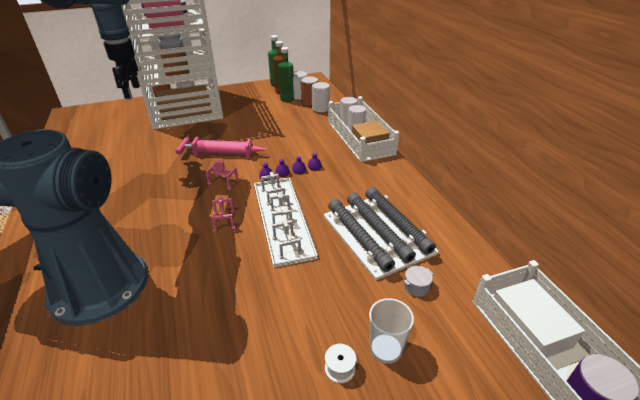

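The scene picture shows the tray at about (330,193) with three silver combs, the rack at about (247,217) and the two pink look-alikes at (366,167) and (417,190). In the side picture the combs are at about (272,188), (280,215) and (288,243), the front rod runs from (333,203) to (390,265), and the pink ones are at (222,175) and (222,212). I'll measure next.

```bash
python3 - <<'E'
from h import *
for t,box in [('scene0',(150,140,400,260)),('side0',(240,160,450,280))]:
    d=load(t); w=pts(d); f=d['frame'].astype(int)
    x0,y0,x1,y1=box
    sub=w[y0:y1,x0:x1].reshape(-1,3); c=f[y0:y1,x0:x1].reshape(-1,3)
    sat=c.max(1)-c.min(1)
    m=(sub[:,2]>0.07)&(sub[:,2]<0.1)&(sat<60)
    s=sub[m]; 
    lab=np.full(len(s),-1);k=0
    for i in range(len(s)):
        if lab[i]<0:
            lab[i]=k; st=[i]
            while st:
                j=st.pop()
                nb=np.where((np.linalg.norm(s[:,:2]-s[j,:2],axis=1)<0.02)&(lab<0))[0]; lab[nb]=k; st+=list(nb)
            k+=1
    for q in range(k):
        if (lab==q).sum()>3: print(t,'tab',(lab==q).sum(),s[lab==q].mean(0).round(4),s[lab==q].min(0).round(4),s[lab==q].max(0).round(4))
    # tray rim and rack board: z 0.010..0.017 low sat
    m=(sub[:,2]>0.011)&(sub[:,2]<0.018)&(sat<60)
    s=sub[m]
    lab=(s[:,0]>0.46+0*s[:,1])
    import cv2
    n,L,st_,ce=cv2.connectedComponentsWithStats(((m).reshape(y1-y0,x1-x0)).astype(np.uint8)*255,connectivity=8)
    for q in range(1,n):
        if st_[q,4]>40:
            P=w[y0:y1,x0:x1][L==q]; r=cv2.minAreaRect((P[:,:2]*1000).astype(np.float32)); print(t,'flat',st_[q],r)
    m=(sub[:,2]>0.045)&(sub[:,2]<0.056)&(sat<60)
    n,L,st_,ce=cv2.connectedComponentsWithStats(((m).reshape(y1-y0,x1-x0)).astype(np.uint8)*255,connectivity=8)
    for q in range(1,n):
        if st_[q,4]>30:
            P=w[y0:y1,x0:x1][L==q]; r=cv2.minAreaRect((P[:,:2]*1000).astype(np.float32)); print(t,'rod',st_[q],r)
a=load('scene0')['frame'][140:260,170:410]; b=load('side0')['frame'][165:285,240:450]
cv2.imwrite('pics/crop0.png',np.vstack([cv2.resize(a,(600,300),interpolation=3),cv2.resize(b,(600,300),interpolation=3)]))
E
```

```text
scene0 tab 86 [ 0.5631 -0.4099  0.082 ] [ 0.5412 -0.4246  0.0709] [ 0.5948 -0.3748  0.0996]
scene0 tab 167 [ 0.5977 -0.3593  0.0847] [ 0.5513 -0.399   0.0701] [ 0.6202 -0.3401  0.0999]
scene0 tab 37 [ 0.4688 -0.0278  0.0799] [ 0.4629 -0.0426  0.0713] [ 0.4758 -0.0153  0.0875]
scene0 tab 44 [0.4864 0.0916 0.0792] [0.4788 0.0772 0.07  ] [0.4933 0.1032 0.0881]
scene0 tab 13 [ 0.8213 -0.3418  0.0777] [ 0.8174 -0.3454  0.0707] [ 0.8266 -0.3389  0.0897]
scene0 tab 46 [0.4899 0.1999 0.0787] [0.48   0.1885 0.0701] [0.4975 0.2122 0.0873]
scene0 flat [ 82  59  44  16 158] ((661.5654296875, -81.17743682861328), (20.356409072875977, 144.920654296875), 8.040788650512695)
scene0 flat [162  59  30  16  50] ((543.289306640625, 111.78701782226562), (114.29409790039062, 8.33574104309082), 85.82195281982422)
scene0 flat [193  64  44  23  82] ((515.674072265625, 245.55311584472656), (76.59873962402344, 138.49148559570312), 50.263702392578125)
scene0 flat [ 72  71  44  17 169] ((724.993896484375, -72.23146057128906), (23.861530303955078, 146.12924194335938), 6.4541449546813965)
scene0 flat [ 42  70 109  
[... 2294 characters left out ...]
82818603516, 273.6810302734375), 8.14454460144043)
side0 rod [108  33  67  64 744] ((708.3531494140625, -66.92703247070312), (45.29650115966797, 271.13330078125), 8.077766418457031)
side0 rod [ 90  39  64  67 761] ((647.2178955078125, -75.75360107421875), (41.22113800048828, 271.3852844238281), 6.365781307220459)
side0 rod [32 47 20  9 78] ((475.7795715332031, 63.04939270019531), (26.323001861572266, 53.03477478027344), 82.92892456054688)
side0 rod [32 62 11  6 40] ((450.235595703125, 10.074817657470703), (9.770078659057617, 26.36018180847168), 77.58616638183594)
side0 rod [39 78 22  9 84] ((462.8316955566406, -64.64796447753906), (54.601200103759766, 9.93290901184082), 0.057027775794267654)
```

View pics/crop0.png

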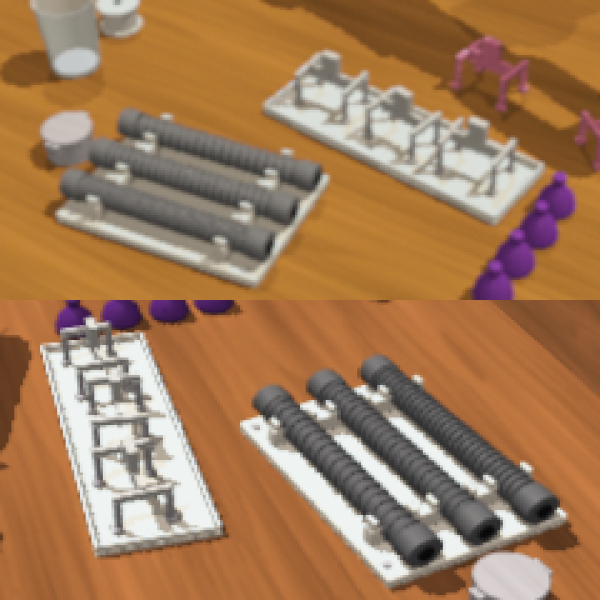

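The crop confirms three silver combs in the white tray, at about (325,85), (395,110) and (475,140) in its upper half. The two pink combs stand on the bare table and I'll leave them alone. The front rod is the one nearest the tray. Next I'll check the wrist camera geometry and set up a motion helper.

```bash
cat >> h.py <<'E'
from scipy.spatial.transform import Rotation as Ro
def down(yaw): # tool y axis at world angle yaw, z down
    y=np.array([np.cos(yaw),np.sin(yaw),0]); z=np.array([0,0,-1.]); x=np.cross(y,z); return Ro.from_matrix(np.stack([x,y,z],1))
def pose():
    o=ctrl.get_obs(); q=o['eef_rot']; return np.array(o['eef_pos']),Ro.from_quat([q[1],q[2],q[3],q[0]])
def plan(wps,dec=0):
    """wps: list of (xyz m, Rotation or None, nrows, grip); prints rows"""
    p,R=pose(); rows=[]
    for t,Rt,n,g in wps:
        Rt=R if Rt is None else Rt; t=p if t is None else np.array(t)
        for k in range(n,0,-1):
            tr=np.round(R.inv().apply((t-p)*1000/k),dec)
            rv=np.round((R.inv()*Rt).as_rotvec()/k,2)
            rows.append([float(a) for a in tr]+[float(a) for a in rv]+[g])
            p=p+R.apply(tr/1000); R=R*Ro.from_rotvec(rv)
    print(str(rows).replace('-0.0,','0,').replace('.0,',',')); print(len(rows),'end',p.round(4),R.as_matrix()[:2,1].round(3))
E
python3 - <<'E'
from h import *
d=snap('wrist','w0'); p,R=pose()
print('cam in tool',R.inv().apply(np.array(d['xyz'])-p).round(4)); print((R.inv().as_matrix()@rotm(d)).round(3), d['fx'])
for yaw in (np.deg2rad(-5),):
    plan([((0.56,0.02,0.30),down(yaw),20,85)])
E
```

```text
cam in tool [ 0.0755 -0.0003 -0.1425]
[[ 0.    -0.956 -0.292]
 [ 1.     0.    -0.001]
 [ 0.001 -0.292  0.956]] 332.8970819895564
[[-27, -21, -3, 0, 0, 0.07, 85], [-28, -19, -3, 0, 0, 0.07, 85], [-30, -17, -4, 0, 0, 0.07, 85], [-31, -15, -3, 0, 0, 0.07, 85], [-32, -13, -4, 0, 0, 0.07, 85], [-33, -11, -3, 0, 0, 0.07, 85], [-33, -8, -4, 0, 0, 0.07, 85], [-34, -6, -3, 0, 0, 0.07, 85], [-34, -4, -4, 0, 0, 0.07, 85], [-34, -1, -3, 0, 0, 0.07, 85], [-34, 1, -4, 0, 0, 0.07, 85], [-34, 4, -3, 0, 0, 0.07, 85], [-34, 6, -4, 0, 0, 0.07, 85], [-33, 8, -3, 0, 0, 0.07, 85], [-33, 11, -4, 0, 0, 0.07, 85], [-32, 13, -3, 0, 0, 0.07, 85], [-31, 15, -4, 0, 0, 0.07, 85], [-29, 17, -3, 0, 0, 0.08, 85], [-28, 19, -4, 0, 0, 0.07, 85], [-27, 21, -3, 0, 0, 0.08, 85]]
20 end [0.5596 0.02   0.3   ] [ 0.996 -0.088]
```

Request:
jog_arm([
  [[-27,-21,-3,0,0,0.07,85],[-28,-19,-3,0,0,0.07,85],[-30,-17,-4,0,0,0.07,85],[-31,-15,-3,0,0,0.07,85],[-32,-13,-4,0,0,0.07,85],[-33,-11,-3,0,0,0.07,85],[-33,-8,-4,0,0,0.07,85],[-34,-6,-3,0,0,0.07,85],[-34,-4,-4,0,0,0.07,85],[-34,-1,-3,0,0,0.07,85]],
])

```text
time_s: 1.15
eef_pos: [0.349, 0.2881, 0.2654]
eef_rot: [0.0, 0.454, 0.891, 0.0]
wrist_force: [0.7, -0.2, 0.2]
opening: 0.997
grasp_force: 0.0
```

Request:
jog_arm([
  [[-34,1,-4,0,0,0.07,85],[-34,4,-3,0,0,0.07,85],[-34,6,-4,0,0,0.07,85],[-33,8,-3,0,0,0.07,85],[-33,11,-4,0,0,0.07,85],[-32,13,-3,0,0,0.07,85],[-31,15,-4,0,0,0.07,85],[-29,17,-3,0,0,0.08,85],[-28,19,-4,0,0,0.07,85],[-27,21,-3,0,0,0.08,85]],
])

```text
time_s: 2.15
eef_pos: [0.5603, 0.0191, 0.3002]
eef_rot: [-0.0, 0.739, 0.674, -0.0]
wrist_force: [0.3, 0.0, -0.2]
opening: 0.997
grasp_force: 0.0
```

```bash
python3 - <<'E'
from h import *
p,R=pose(); print(p,R.as_matrix()[:2,1])
d=snap('wrist','w1'); w=pts(d)
c=lambda P:cv2.minAreaRect((P[:,:2]*1000).astype(np.float32))
for lo,hi,mn in ((0.072,0.095,8),(0.041,0.056,20),(0.010,0.017,100)):
    m=((w[...,2]>lo)&(w[...,2]<hi)).astype(np.uint8)
    n,L,st,ce=cv2.connectedComponentsWithStats(m,connectivity=8)
    for q in range(1,n):
        if st[q,4]>mn: print(lo,st[q],w[L==q].mean(0).round(4),[np.round(a,1) for a in c(w[L==q])])
E
```

```text
[0.56030947 0.01908511 0.30022512] [ 0.99585033 -0.09100559]
0.072 [222   0  14  10 122] [0.4861 0.189  0.0811] [array([485.4, 190.2]), array([7.4, 9.8]), np.float64(87.4)]
0.072 [ 75  69  18  25 348] [0.325  0.1344 0.0785] [array([323.6, 134.6]), array([23.9, 11.7]), np.float64(81.4)]
0.072 [235  98  12  24 282] [0.4825 0.0916 0.0827] [array([481.6,  91.6]), array([23.7,  9.9]), np.float64(80.1)]
0.072 [236 205  13  23 233] [ 0.4655 -0.0254  0.0823] [array([464.7, -26.6]), array([23.8, 10. ]), np.float64(89.9)]
0.041 [213  11  54  37 508] [0.4856 0.1643 0.0524] [array([485.1, 173.7]), array([30.5, 55.1]), np.float64(89.1)]
0.041 [  69   42   63   79 1189] [0.3254 0.1364 0.0492] [array([323.4, 134.5]), array([80., 56.]), np.float64(81.7)]
0.041 [222  69  52  39 411] [0.4885 0.1242 0.0529] [array([485.7, 112.4]), array([37.5, 54.1]), np.float64(79.8)]
0.041 [ 466   96   51  209 5521] [ 0.7662 -0.0447  0.049 ] [array([770. , -55.9]), array([ 46.9, 273.4]), np.float64(8.0)]
0.041 [ 414  109   56  171 4119] [ 0.7019 -0.0259  0.0491] [array([705.1, -43. ]), array([ 41.6, 229.5]), np.float
[... 954 characters left out ...]
4  34  40 783] [0.6674 0.0426 0.0141] [array([666.8,  43. ]), array([35.6, 43.8]), np.float64(9.1)]
0.01 [ 347  126   49  183 2437] [ 0.6217 -0.0635  0.0141] [array([625.7, -77. ]), array([ 23. , 269.2]), np.float64(8.1)]
0.01 [498 144  13 111 285] [ 0.8016 -0.0533  0.0142] [array([802.7, -59.7]), array([  6.7, 159. ]), np.float64(9.1)]
0.01 [ 446  152   35  108 2271] [ 0.7481 -0.059   0.0143] [array([749.7, -63. ]), array([ 33.7, 152.4]), np.float64(8.7)]
0.01 [ 397  163   39  107 2219] [ 0.683  -0.0653  0.0143] [array([683.9, -72.1]), array([ 35.2, 151.6]), np.float64(7.9)]
0.01 [464 273  20  18 249] [ 0.7664 -0.1779  0.0144] [array([ 766.3, -178.6]), array([26.7, 29.5]), np.float64(20.7)]
```

View pics/w1.png

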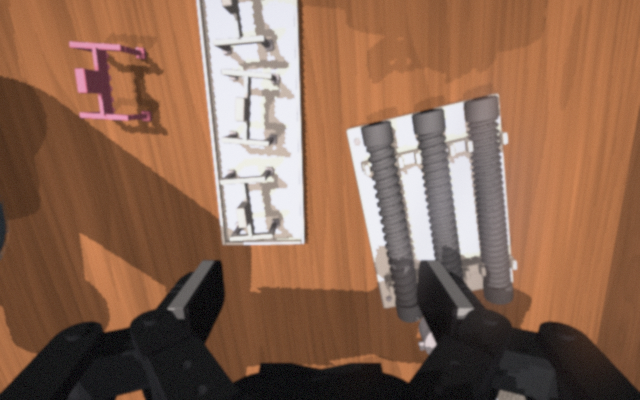

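The wrist picture shows the tray with combs at about (240,15), (250,110) and (250,205), the front rod from (378,130) to (405,310), and a pink look-alike at (95,85). I'll estimate the front rod's pitch from the images and plan an oblique look at the comb teeth.

```bash
cat > rod.py <<'E'
from h import *
def pitch(tag,c,yaw,lim=(-0.125,0.125)):
    d=load(tag); R=rotm(d); g=cv2.cvtColor(d['frame'],cv2.COLOR_BGR2GRAY).astype(np.float32)
    s=np.arange(lim[0],lim[1],0.0005); ay=np.array([-np.sin(yaw),np.cos(yaw),0]); ax=np.array([np.cos(yaw),np.sin(yaw),0])
    res={}
    for th in np.deg2rad([-50,-30,-10,10,30,50]):
        P=np.array([c[0],c[1],0.036])+s[:,None]*ay+0.016*(np.sin(th)*ax+np.cos(th)*np.array([0,0,1]))
        q=(P-np.array(d['xyz']))@R; u=(q[:,0]/q[:,2]*d['fx']+d['cx']).astype(np.float32); v=(q[:,1]/q[:,2]*d['fy']+d['cy']).astype(np.float32)
        I=cv2.remap(g,u[None],v[None],1)[0]; Z=cv2.remap(d['z_map'],u[None],v[None],1)[0]
        ok=abs(Z-q[:,2])<0.01
        I=I-cv2.GaussianBlur(I[None],(0,0),14)[0]; I[~ok]=0
        p=np.arange(6.5,14,0.1); A=[np.sum(I*np.exp(2j*np.pi*s*1000/k)) for k in p]; m=np.abs(A)
        def at(k): i=np.abs(p-k).argmin(); return round(float(m[i-3:i+4].max()),0)
        j=m.argmax(); print(tag,round(np.rad2deg(th)),ok.mean().round(2),'best',p[j].round(1),m[j].round(0),{k:at(k) for k in (8,10,12)})
E
python3 - <<'E'
from rod import *
for t in ('w1','side0','scene0'): pitch(t,(0.649,-0.074),np.deg2rad(8.3))
Rt=down(np.deg2rad(-5))
Rt=Rt*Ro.from_rotvec([0.7,0,0]); print(Rt.as_matrix()[:,2])
Rt2=down(np.deg2rad(-5))*Ro.from_rotvec([-0.7,0,0]); print(Rt2.as_matrix()[:,2])
R=Rt if Rt.as_matrix()[0,2]<0 else Rt2
plan([((0.60,0.06,0.17),R,10,85)])
E
```

```text
w1 -50 0.99 best 12.3 936.0 {8: 218.0, 10: 147.0, 12: 936.0}
w1 -30 1.0 best 12.5 698.0 {8: 154.0, 10: 220.0, 12: 627.0}
w1 -10 0.97 best 12.4 1039.0 {8: 175.0, 10: 141.0, 12: 977.0}
w1 10 0.96 best 12.3 917.0 {8: 131.0, 10: 331.0, 12: 917.0}
w1 30 0.95 best 12.1 1530.0 {8: 123.0, 10: 159.0, 12: 1530.0}
w1 50 0.76 best 11.7 1242.0 {8: 299.0, 10: 271.0, 12: 1242.0}
side0 -50 1.0 best 11.9 1600.0 {8: 162.0, 10: 122.0, 12: 1600.0}
side0 -30 1.0 best 11.9 2012.0 {8: 235.0, 10: 179.0, 12: 2012.0}
side0 -10 1.0 best 11.9 2219.0 {8: 160.0, 10: 183.0, 12: 2219.0}
side0 10 1.0 best 12.0 1805.0 {8: 224.0, 10: 186.0, 12: 1805.0}
side0 30 0.74 best 11.9 1656.0 {8: 507.0, 10: 473.0, 12: 1656.0}
side0 50 0.28 best 9.8 262.0 {8: 93.0, 10: 262.0, 12: 216.0}
scene0 -50 0.27 best 12.0 188.0 {8: 73.0, 10: 107.0, 12: 188.0}
scene0 -30 0.27 best 12.0 222.0 {8: 72.0, 10: 128.0, 12: 222.0}
scene0 -10 0.81 best 12.0 310.0 {8: 46.0, 10: 36.0, 12: 310.0}
scene0 10 0.97 best 12.1 465.0 {8: 59.0, 10: 47.0, 12: 465.0}
scene0 30 1.0 best 12.1 786.0 {8: 47.0, 10: 56.0, 12: 786.0}
scene0 50 0.97 best 12.1 874.0 {8: 103.0, 10: 95.0, 12: 874.0}
[-0.64176624  0.05614727 -0.76484219]
[ 0.64176624 -0.05614727 -0.76484219]
[[5, 3, 13, 0.07, 0, 0, 85], [5, 4, 13, 0.07, 0, 0, 85], [5, 5, 12, 0.07, 0, 0, 85], [5, 6, 12, 0.07, 0, 0, 85], [5, 7, 12, 0.07, 0, 0, 85], [5, 7, 11, 0.07, 0, 0, 85], [5, 8, 11, 0.07, 0, 0, 85], [5, 9, 10, 0.07, 0, 0, 85], [4, 10, 9, 0.07, 0, -0.01, 85], [5, 11, 9, 0.07, 0, 0, 85]]
10 end [0.6001 0.0601 0.1693] [ 0.763 -0.067]
```

The front rod's pitch is clearly 12 mm, so I want comb_a, the one with 6 teeth. I'll take an oblique look at the comb teeth.

Request:
jog_arm([
  [[5,3,13,0.07,0,0,85],[5,4,13,0.07,0,0,85],[5,5,12,0.07,0,0,85],[5,6,12,0.07,0,0,85],[5,7,12,0.07,0,0,85],[5,7,11,0.07,0,0,85],[5,8,11,0.07,0,0,85],[5,9,10,0.07,0,0,85],[4,10,9,0.07,0,-0.01,85],[5,11,9,0.07,0,0,85]],
])

```text
time_s: 3.2
eef_pos: [0.5962, 0.0666, 0.1685]
eef_rot: [-0.255, 0.689, 0.638, -0.232]
wrist_force: [0.3, 0.0, -0.0]
opening: 0.994
grasp_force: 0.0
```

```bash
python3 - <<'E'
from h import *
d=snap('wrist','w2'); f=np.rot90(d['frame'],1); print(f.shape)
# project comb positions
R=rotm(d)
for c in [(0.485,0.197),(0.4816,0.0916),(0.4647,-0.0266)]:
    q=(np.array([*c,0.036])-np.array(d['xyz']))@R; print(q[0]/q[2]*d['fx']+d['cx'],q[1]/q[2]*d['fy']+d['cy'])
cv2.imwrite('pics/w2c.png',cv2.resize(f[220:460],(800,480),interpolation=3))
E
```

```text
(640, 400, 3)
313.8299781137024 45.71305960600202
317.9219385920438 164.3391199511243
312.5291895468853 272.4239441507123
```

View pics/w2c.png

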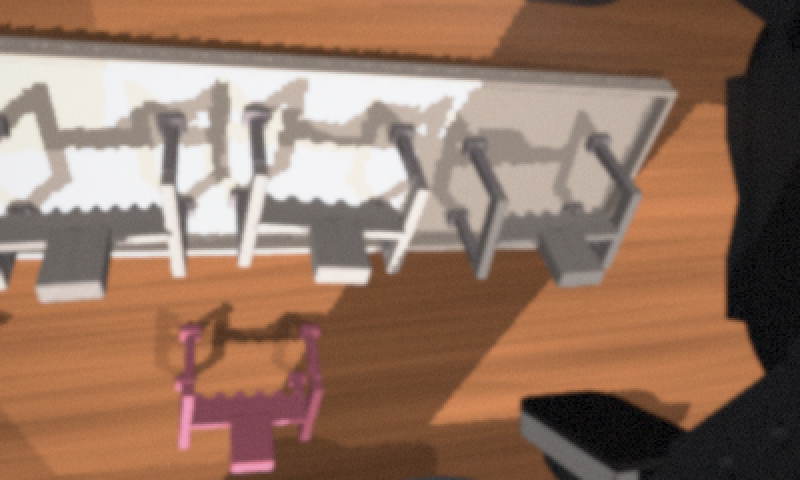

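The view shows the three comb plates upside down with their teeth pointing up, at about x 0–165, 265–400 and 500–610, y≈205. I'll enlarge them to count teeth.

```bash
python3 - <<'E'
from h import *
f=np.rot90(load('w2')['frame'],1)[310:350]
a=cv2.resize(f[:,0:150],(795,212),interpolation=cv2.INTER_CUBIC);b=cv2.resize(f[:,115:225],(583,212),interpolation=cv2.INTER_CUBIC);c=cv2.resize(f[:,220:330],(583,212),interpolation=cv2.INTER_CUBIC)
pad=lambda x:cv2.copyMakeBorder(x,0,0,0,795-x.shape[1],0)
im=np.vstack([a[:195],pad(b[:195]),pad(c[:195])]).astype(float)
cv2.imwrite('pics/teeth.png',np.clip(im*1.3,0,255).astype(np.uint8))
E
```

```text
(no output)
```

View pics/teeth.png

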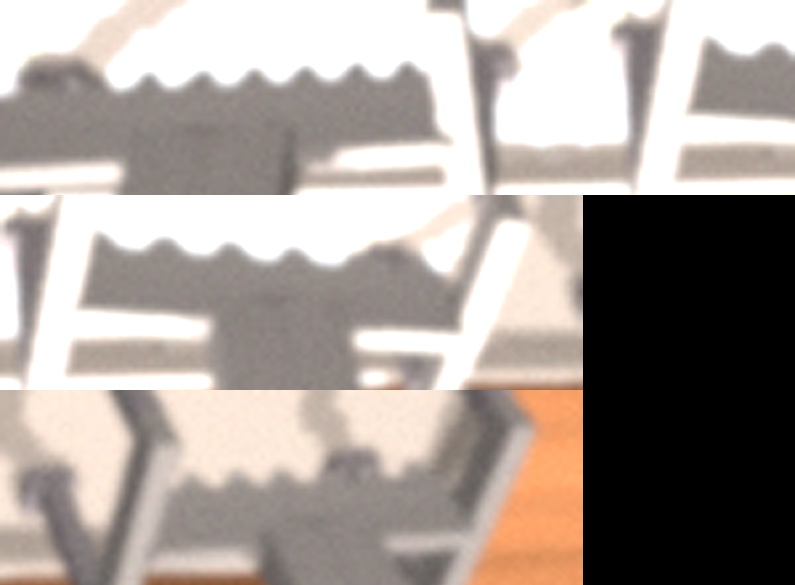

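Tooth spacing is about 52 px for the top comb, 64 px for the middle and 46 px for the bottom. That makes the middle comb (pixel (250,110) in w1) comb_a. I'll verify this metrically, estimate the crest phase, and plan the grasp.

```bash
cat > ph.py <<'E'
from h import *
def rodfit(tag,c0=(0.649,-0.074),yaw0=np.deg2rad(8.3)):
    from scipy.optimize import least_squares
    w=pts(load(tag)).reshape(-1,3); 
    def loc(P,c,yaw): e=P[:,:2]-np.array(c); return e@[np.cos(yaw),np.sin(yaw)],e@[-np.sin(yaw),np.cos(yaw)]
    X,Y=loc(w,c0,yaw0); m=(abs(X)<0.02)&(abs(Y)<0.125)&(w[:,2]>0.036)&(w[:,2]<0.06); P=w[m]
    def f(t):
        X,Y=loc(P,(t[0],c0[1]),t[1]); r=np.hypot(X,P[:,2]-0.036-t[2]); return r-t[3]-t[4]*np.cos(2*np.pi*Y/.012)-t[5]*np.sin(2*np.pi*Y/.012)
    s=least_squares(f,[c0[0],yaw0,0,.0155,0,0],loss='soft_l1',f_scale=.001); t=s.x
    ph=np.arctan2(t[5],t[4])/(2*np.pi)*12
    # rod ends
    X,Y=loc(w,(t[0],c0[1]),t[1]); m=(abs(X)<0.014)&(abs(Y)<0.16)&(w[:,2]>0.044)&(w[:,2]<0.06)
    print(tag,'x',t[0].round(4),'yawdeg',np.rad2deg(t[1]).round(2),'dz',t[2].round(4),'r',t[3].round(4),'amp_mm',(np.hypot(t[4],t[5])*1e3).round(2),'crest at Y mm',ph.round(2),'rms',np.std(s.fun).round(4),'ends',np.percentile(Y[m],[0.3,99.7]).round(4))
if __name__=='__main__':
    for t in ('w1','side0','scene0'): rodfit(t)
E
python3 - <<'E'
from h import *
import ph
for t in ('w1','side0','scene0'): ph.rodfit(t)
d=load('w2'); R=rotm(d)
# rot90 ccw: row r=639-u, col c=v.  
def gp(col,row,z=0.034):
    u=639-row; v=col; r=R@np.array([(u-d['cx'])/d['fx'],(v-d['cy'])/d['fy'],1]); o=np.array(d['xyz']); return o+r*(z-o[2])/r[2]
for name,x0,cols,row in (('y.19',0,[147,202,255,308,360,410],310+75/5.3),('y.09',115,[102,165,229,293],310+50/5.3),('y-.03',220,[190,237,283],310+85/5.3)):
    P=np.array([gp(x0+c/5.3,row) for c in cols]); print(name,np.linalg.norm(np.diff(P[:,:2],axis=0),axis=1).mean()*1e3,P.mean(0))
w=pts(d); m=((w[...,2]>0.072)&(w[...,2]<0.095)).astype(np.uint8)
n,L,st,ce=cv2.connectedComponentsWithStats(m)
for q in range(1,n):
    if st[q,4]>30: P=w[L==q]; print(st[q],P.mean(0).round(4),cv2.minAreaRect((P[P[:,2]>.081][:,:2]*1000).astype(np.float32)))
plan([((0.482,0.0915,0.15),down(np.deg2rad(-10)),10,60),((0.482,0.0915,0.049),None,8,60),(None,None,2,60)])
E
```

```text
w1 x 0.6487 yawdeg 8.28 dz -0.0002 r 0.0161 amp_mm 1.61 crest at Y mm 1.84 rms 0.0016 ends [-0.1342  0.1359]
side0 x 0.6477 yawdeg 8.13 dz -0.0008 r 0.0169 amp_mm 0.73 crest at Y mm 3.27 rms 0.0021 ends [-0.1362  0.1329]
scene0 x 0.6496 yawdeg 8.44 dz -0.0003 r 0.0165 amp_mm 0.86 crest at Y mm 2.57 rms 0.003 ends [-0.1361  0.1364]
y.19 8.166468256099717 [0.48398256 0.19127862 0.034     ]
y.09 11.524904842855024 [0.48284292 0.10291023 0.034     ]
y-.03 10.53235679059552 [ 0.46423563 -0.01843865  0.034     ]
[269  18  22  37 648] [0.488  0.1983 0.0804] ((485.4886169433594, 198.83941650390625), (11.695199012756348, 23.926713943481445), 1.0895963907241821)
[ 17 108  13  12 127] [-0.5367  0.1975  0.084 ] ((-540.9368896484375, 191.11859130859375), (41.44357681274414, 21.815711975097656), 46.424747467041016)
[184 116  12  22 220] [0.3263 0.1346 0.0774] ((0.0, 0.0), (0.0, 0.0), 0.0)
[  0 120   7   5  33] [-0.9352  0.1899  0.0818] ((-935.4735107421875, 190.3924102783203), (13.870087623596191, 10.397303581237793), 87.36785888671875)
[278 156  19  30 480] [0.4844 0.0926 0.0804] ((481.9362487792
[... 317 characters left out ...]
6730957), (10.783212661743164, 24.178272247314453), 0.322983056306839)
[[2, -8, 8, -0.07, 0, 0.01, 60], [1, -8, 8, -0.07, 0, 0.01, 60], [1, -9, 7, -0.07, 0, 0.01, 60], [1, -9, 7, -0.07, 0, 0.01, 60], [1, -10, 6, -0.07, 0, 0.01, 60], [1, -10, 5, -0.07, 0.01, 0.01, 60], [1, -11, 5, -0.07, 0, 0.01, 60], [1, -11, 4, -0.07, 0.01, 0.01, 60], [1, -11, 3, -0.08, 0, 0.01, 60], [1, -12, 1, -0.07, 0.01, 0.01, 60], [0, 0, 13, 0, 0, 0, 60], [0, 0, 13, 0, 0, 0, 60], [0, 0, 13, 0, 0, 0, 60], [0, 0, 12, 0, 0, 0, 60], [0, 0, 13, 0, 0, 0, 60], [0, 0, 12, 0, 0, 0, 60], [0, 0, 13, 0, 0, 0, 60], [0, 0, 12, 0, 0, 0, 60], [0, 0, 0, 0, 0, 0, 60], [0, 0, 0, 0, 0, 0, 60]]
20 end [0.4818 0.0919 0.0494] [ 0.984 -0.176]
```

The measured pitches are 8.2, 11.5 and 10.5 mm, so the middle comb is comb_a (12 mm). It sits at (0.482, 0.092) with a yaw of −10°. Grasping it now.

Request:
jog_arm([
  [[2,-8,8,-0.07,0,0.01,60],[1,-8,8,-0.07,0,0.01,60],[1,-9,7,-0.07,0,0.01,60],[1,-9,7,-0.07,0,0.01,60],[1,-10,6,-0.07,0,0.01,60],[1,-10,5,-0.07,0.01,0.01,60],[1,-11,5,-0.07,0,0.01,60],[1,-11,4,-0.07,0.01,0.01,60],[1,-11,3,-0.08,0,0.01,60],[1,-12,1,-0.07,0.01,0.01,60]],
])

```text
time_s: 4.25
eef_pos: [0.4829, 0.0912, 0.1558]
eef_rot: [0.005, 0.767, 0.642, 0.006]
wrist_force: [-0.1, 0.5, 0.9]
opening: 0.703
grasp_force: 0.0
```

```bash
python3 - <<'E'
from h import *
print(pose()[0], pose()[1].as_matrix().round(3), ctrl.get_obs()['opening'])
d=snap('wrist','w3'); w=pts(d); m=((w[...,2]>0.072)&(w[...,2]<0.095)).astype(np.uint8)
n,L,st,ce=cv2.connectedComponentsWithStats(m)
for q in range(1,n):
    if st[q,4]>30: P=w[L==q]; print(st[q],P.mean(0).round(4),cv2.minAreaRect((P[P[:,2]>.08][:,:2]*1000).astype(np.float32)))
plan([((0.482,0.092,0.049),down(np.deg2rad(-10)),10,40)])
E
```

```text
[0.48288875 0.09122473 0.1557709 ] [[ 0.176  0.984  0.015]
 [ 0.984 -0.176 -0.001]
 [ 0.002  0.015 -1.   ]] 0.7028935921336745
[280  21  24  47 779] [0.4852 0.1986 0.0836] ((485.027587890625, 199.02798461914062), (24.123088836669922, 9.962654113769531), 89.4834213256836)
[ 64 173  30  37 786] [0.3249 0.1353 0.0784] ((323.4859924316406, 135.16952514648438), (23.555158615112305, 9.696322441101074), 81.63646697998047)
[311 192  14  38 519] [0.4816 0.0938 0.0833] ((481.33673095703125, 92.19335174560547), (24.041234970092773, 8.992558479309082), 79.89476013183594)
[315 335  17  34 430] [ 0.4646 -0.0225  0.082 ] ((464.1712951660156, -25.522098541259766), (23.477441787719727, 10.089768409729004), 89.29679107666016)
[[0, 0, 11, 0, 0, 0, 40], [0, 0, 11, 0, 0, 0, 40], [0, 0, 10, 0, 0, 0, 40], [0, 0, 11, 0, 0, 0, 40], [0, 0, 10, 0, 0, 0, 40], [0, 0, 11, 0, 0, 0, 40], [0, 0, 10, 0, 0, 0, 40], [0, 1, 11, 0, 0, 0, 40], [0, 0, 10, 0.01, 0, 0, 40], [0, 1, 11, 0, 0, 0, 40]]
10 end [0.4824 0.0919 0.0486] [ 0.985 -0.175]
```

```bash
python3 - <<'E'
from h import *
o=ctrl.get_obs();print(o['time_s'],o['eef_pos'],o['dq'].round(3))
ctrl.camera('wrist');o=ctrl.get_obs();print(o['time_s'],o['eef_pos'],o['dq'].round(3))
plan([((0.482,0.092,0.05),down(np.deg2rad(-10)),10,40)])
E
```

```text
4.3 [0.47904235 0.09227742 0.15453302] [-0.009  0.087 -0.091  0.004  0.128 -0.024]
4.35 [0.48019738 0.09187243 0.15511674] [-0.014  0.062 -0.105 -0.003  0.047 -0.013]
[[0, 0, 11, 0, 0, 0, 40], [0, 0, 10, 0, 0, 0, 40], [0, 0, 11, 0, 0, 0, 40], [0, 0, 10, 0, 0, 0, 40], [0, 0, 11, 0, 0, 0, 40], [0, 0, 10, 0, 0, 0, 40], [0, 0, 11, 0, 0, 0, 40], [0, 0, 10, 0, 0, 0, 40], [0, 0, 11, 0.01, 0, 0, 40], [0, 1, 10, 0, 0, 0, 40]]
10 end [0.4822 0.0917 0.0501] [ 0.985 -0.175]
```

Request:
jog_arm([
  [[0,0,12,0.01,0,0,40],[0,1,15,0,0,0,40],[0,0,15,0,0,0,40],[0,0,15,0,0,0,40],[0,0,15,0,0,0,40],[0,0,15,0,0,0,40],[0,0,12,0,0,0,40],[0,0,6,0,0,0,40],[0,0,0,0,0,0,40],[0,0,0,0,0,0,40]],
])

```text
time_s: 5.35
eef_pos: [0.4854, 0.0909, 0.0507]
eef_rot: [-0.0, 0.767, 0.642, 0.001]
wrist_force: [-0.1, 1.2, 0.3]
opening: 0.468
grasp_force: 0.0
```

```bash
python3 - <<'E'
from h import *
o=ctrl.get_obs();print(o['time_s'],o['eef_pos'],o['dq'].round(3),o['opening'],pose()[1].as_matrix().round(3))
E
```

```text
5.35 [0.48539379 0.09087018 0.05072145] [ 0.001 -0.017 -0.001  0.001 -0.     0.   ] 0.46803836195195536 [[ 0.176  0.984  0.001]
 [ 0.984 -0.176  0.001]
 [ 0.002  0.001 -1.   ]]
```

Request:
jog_arm([
  [[0.5,-2,1,0,0,0,40],[0,-1.5,0,0,0,0,40],[0,0,0,0,0,0,30],[0,0,0,0,0,0,20],[0,0,0,0,0,0,5],[0,0,0,0,0,0,5],[0,0,0,0,0,0,5],[0,0,0,0,0,0,5],[0,0,0,0,0,0,5],[0,0,0,0,0,0,5]],
])

```text
time_s: 6.35
eef_pos: [0.4818, 0.0921, 0.0498]
eef_rot: [0.0, 0.767, 0.642, 0.001]
wrist_force: [-1.3, -0.3, 5.3]
opening: 0.109
grasp_force: 61.3
```

```bash
python3 - <<'E'
from h import *
o=ctrl.get_obs();print(o['time_s'],o['eef_pos'],o['opening'],o['grasp_force'],o['wrist_force'])
p,R=pose()
# lift then travel
yaw=np.deg2rad(8.28); t=np.array([0.6487,-0.074])+0.0018*np.array([-np.sin(yaw),np.cos(yaw)]); print(t)
plan([((p[0],p[1],0.15),None,7,5),((*t,0.15),down(yaw),11,5),(None,None,2,5)])
E
```

```text
6.35 [0.48181127 0.09206908 0.0497969 ] 0.10916228764524963 61.3002347946167 [-1.26650269 -0.31146871  5.33374202]
[ 0.64844078 -0.07221876]
[[0, 0, -14, 0, 0, 0, 5], [0, 0, -14, 0, 0, 0, 5], [0, 0, -14, 0, 0, 0, 5], [0, 0, -15, 0, 0, 0, 5], [0, 0, -14, 0, 0, 0, 5], [0, 0, -15, 0, 0, 0, 5], [0, 0, -14, 0, 0, 0, 5], [-12, 18, 0, 0, 0, -0.03, 5], [-13, 17, 0, 0, 0, -0.03, 5], [-13, 17, 0, 0, 0, -0.03, 5], [-14, 16, 0, 0, 0, -0.03, 5], [-14, 16, 0, 0, 0, -0.03, 5], [-14, 16, 0, 0, 0, -0.03, 5], [-15, 15, 0, 0, 0, -0.03, 5], [-15, 15, 0, 0, 0, -0.03, 5], [-16, 14, 0, 0, 0, -0.03, 5], [-16, 13, 0, 0, 0, -0.03, 5], [-17, 13, 0, 0, 0, -0.02, 5], [0, 0, 0, 0, 0, 0, 5], [0, 0, 0, 0, 0, 0, 5]]
20 end [ 0.648  -0.0725  0.1499] [0.99  0.143]
```

Request:
jog_arm([
  [[0,0,-14,0,0,0,5],[0,0,-14,0,0,0,5],[0,0,-14,0,0,0,5],[0,0,-15,0,0,0,5],[0,0,-14,0,0,0,5],[0,0,-15,0,0,0,5],[0,0,-14,0,0,0,5],[-12,18,0,0,0,-0.03,5],[-13,17,0,0,0,-0.03,5],[-13,17,0,0,0,-0.03,5]],
])

```text
time_s: 7.35
eef_pos: [0.5272, 0.0463, 0.1489]
eef_rot: [-0.0, 0.737, 0.676, 0.001]
wrist_force: [0.8, 0.8, -1.9]
opening: 0.106
grasp_force: 60.3
```

Request:
jog_arm([
  [[-14,16,0,0,0,-0.03,5],[-14,16,0,0,0,-0.03,5],[-14,16,0,0,0,-0.03,5],[-15,15,0,0,0,-0.03,5],[-15,15,0,0,0,-0.03,5],[-16,14,0,0,0,-0.03,5],[-16,13,0,0,0,-0.03,5],[-17,13,0,0,0,-0.02,5],[0,0,0,0,0,0,5],[0,0,0,0,0,0,5]],
])

```text
time_s: 8.35
eef_pos: [0.647, -0.0724, 0.1482]
eef_rot: [-0.001, 0.655, 0.756, 0.001]
wrist_force: [-1.1, 0.2, -1.4]
opening: 0.107
grasp_force: 60.3
```

```bash
python3 - <<'E'
from h import *
import ph
d=snap('wrist','w4'); snap('side','s4')
o=ctrl.get_obs();print(o['time_s'],o['eef_pos'],o['opening'],o['wrist_force'],pose()[1].as_matrix().round(3))
ph.rodfit('w4')
w=pts(d); m=((w[...,2]>0.165)&(w[...,2]<0.2)&(np.hypot(w[...,0]-.648,w[...,1]+.072)<.05)).astype(np.uint8)
print(m.sum())
cv2.imwrite('pics/w4v.png',d['frame'])
E
```

```text
8.45 [ 0.64683527 -0.07169994  0.14867665] 0.10446560554604845 [ 0.93901392  0.27481159 -1.54138232] [[-0.143  0.99  -0.001]
 [ 0.99   0.143  0.002]
 [ 0.002 -0.    -1.   ]]
w4 x 0.6487 yawdeg 8.71 dz -0.0006 r 0.0163 amp_mm 1.65 crest at Y mm 2.6 rms 0.0017 ends [-0.1342  0.1356]
7121
```

View pics/w4v.png

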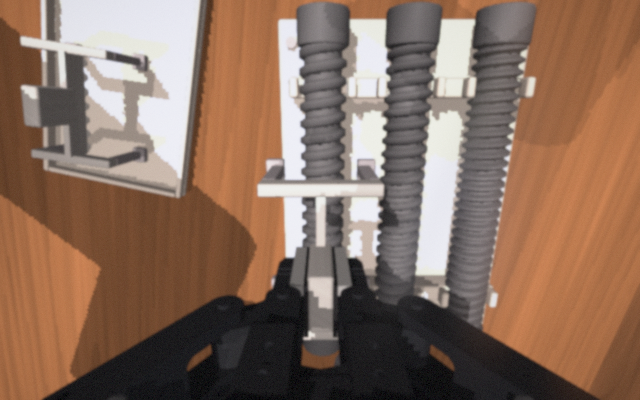

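The picture shows comb_a held upright over the front rod (the leftmost one), with its cross bar at about (320,188). I'll descend to just above the crests.

Request:
jog_arm([
  [[0,1,10,0,0,0,5],[0,0.5,12,0,0,0,5],[0,0,12,0,0,0,5],[0,0,12,0,0,0,5],[0,0,12,0,0,0,5],[0,0,10,0,0,0,5],[0,0,6,0,0,0,5],[0,0,2,0,0,0,5],[0,0,0,0,0,0,5],[0,0,0,0,0,0,5]],
])

```text
time_s: 9.45
eef_pos: [0.6499, -0.0723, 0.0742]
eef_rot: [0.001, 0.655, 0.756, 0.001]
wrist_force: [-0.4, -0.1, -1.5]
opening: 0.106
grasp_force: 60.3
```

```bash
python3 - <<'E'
from h import *
o=ctrl.get_obs();print(o['time_s'],o['eef_pos'],o['opening'],o['wrist_force'],pose()[1].as_matrix().round(3))
e=np.array(o['eef_pos'][:2])-[.6487,-.074];y=np.deg2rad(8.3);print(e@[np.cos(y),np.sin(y)],e@[-np.sin(y),np.cos(y)])
E
```

```text
9.45 [ 0.64987577 -0.07232111  0.07417002] 0.10600509967236706 [-0.44950777 -0.12315061 -1.47180136] [[-0.143  0.99   0.002]
 [ 0.99   0.143  0.001]
 [ 0.001  0.002 -1.   ]]
0.0014058148103482727 0.00149157351536089
```

Request:
jog_arm([
  [[0.7,-1.2,0,0,0,0,5],[0,0,0,0,0,0,5],[0,0,1,0,0,0,5],[0,0,1,0,0,0,5],[0,0,1,0,0,0,5],[0,0,1,0,0,0,5],[0,0,0.5,0,0,0,5],[0,0,0,0,0,0,5],[0,0,0,0,0,0,5],[0,0,0,0,0,0,5]],
])

```text
time_s: 10.45
eef_pos: [0.6481, -0.0716, 0.0691]
eef_rot: [0.0, 0.655, 0.756, 0.001]
wrist_force: [-0.6, -0.5, -1.5]
opening: 0.104
grasp_force: 60.3
```

Request:
jog_arm([
  [[0,0,0.5,0,0,0,5],[0,0,0,0,0,0,5],[0,0,0,0,0,0,5],[0,0,0,0,0,0,5],[0,0,0.5,0,0,0,5],[0,0,0,0,0,0,5],[0,0,0,0,0,0,5],[0,0,0,0,0,0,5],[0,0,0,0,0,0,5],[0,0,0,0,0,0,5]],
])

```text
time_s: 11.45
eef_pos: [0.6481, -0.0716, 0.068]
eef_rot: [0.0, 0.655, 0.756, 0.001]
wrist_force: [-0.4, -0.7, -1.7]
opening: 0.109
grasp_force: 60.3
```

Request:
jog_arm([
  [[0,0,0.5,0,0,0,5],[0,0,0,0,0,0,5],[0,0,0,0,0,0,5],[0,0,0,0,0,0,5],[0,0,0.5,0,0,0,5],[0,0,0,0,0,0,5],[0,0,0,0,0,0,5],[0,0,0,0,0,0,5],[0,0,0,0,0,0,5],[0,0,0,0,0,0,5]],
])

```text
time_s: 12.45
eef_pos: [0.6483, -0.0718, 0.0672]
eef_rot: [0.0, 0.655, 0.756, 0.001]
wrist_force: [0.6, -2.9, 1.3]
opening: 0.109
grasp_force: 60.5
```

There's light flank contact pushing toward −y, so I'll shift a little that way.

Request:
jog_arm([
  [[-0.5,0,0,0,0,0,5],[0,0,0,0,0,0,5],[0,0,0,0,0,0,5],[-0.3,0,0,0,0,0,5],[0,0,0,0,0,0,5],[0,0,0,0,0,0,5],[0,0,0,0,0,0,5],[0,0,0,0,0,0,5],[0,0,0,0,0,0,5],[0,0,0,0,0,0,5]],
])

```text
time_s: 13.45
eef_pos: [0.648, -0.0723, 0.0668]
eef_rot: [-0.0, 0.655, 0.756, 0.001]
wrist_force: [-0.1, 0.1, -1.4]
opening: 0.108
grasp_force: 60.5
```

Now free of contact. Going on down.

Request:
jog_arm([
  [[-0.2,0,0.3,0,0,0,5],[0,0,0,0,0,0,5],[0,0,0,0,0,0,5],[0,0,0.3,0,0,0,5],[0,0,0,0,0,0,5],[0,0,0,0,0,0,5],[0,0,0.3,0,0,0,5],[0,0,0,0,0,0,5],[0,0,0,0,0,0,5],[0,0,0,0,0,0,5]],
])

```text
time_s: 14.45
eef_pos: [0.6482, -0.0727, 0.0661]
eef_rot: [0.0, 0.655, 0.756, 0.001]
wrist_force: [0.6, -0.5, -2.3]
opening: 0.111
grasp_force: 60.5
```

Request:
jog_arm([
  [[0,0,0.3,0,0,0,5],[0,0,0,0,0,0,5],[0,0,0,0,0,0,5],[0,0,0.3,0,0,0,5],[0,0,0,0,0,0,5],[0,0,0,0,0,0,5],[0,0,0,0,0,0,5],[0,0,0,0,0,0,5],[0,0,0,0,0,0,5],[0,0,0,0,0,0,5]],
])

```text
time_s: 15.45
eef_pos: [0.6484, -0.0728, 0.0657]
eef_rot: [0.0, 0.655, 0.756, 0.001]
wrist_force: [-0.3, -3.0, 1.0]
opening: 0.108
grasp_force: 60.5
```

Request:
jog_arm([
  [[-0.4,0,0,0,0,0,5],[0,0,0,0,0,0,5],[0,0,0,0,0,0,5],[0,0,0.2,0,0,0,5],[0,0,0,0,0,0,5],[0,0,0,0,0,0,5],[0,0,0.2,0,0,0,5],[0,0,0,0,0,0,5],[0,0,0,0,0,0,5],[0,0,0,0,0,0,5]],
])

```text
time_s: 16.45
eef_pos: [0.6483, -0.073, 0.0653]
eef_rot: [0.0, 0.655, 0.756, 0.001]
wrist_force: [-0.8, -1.2, 3.3]
opening: 0.107
grasp_force: 60.8
```

Home height is reached (65.3 mm) with light vertical contact. Releasing.

Request:
jog_arm([
  [[0,0,0,0,0,0,12],[0,0,0,0,0,0,14],[0,0,0,0,0,0,16],[0,0,0,0,0,0,20],[0,0,0,0,0,0,24],[0,0,0,0,0,0,28],[0,0,0,0,0,0,32],[0,0,0,0,0,0,32],[0,0,0,0,0,0,32],[0,0,0,0,0,0,32]],
])

```text
time_s: 17.45
eef_pos: [0.6483, -0.073, 0.0651]
eef_rot: [0.0, 0.655, 0.756, 0.001]
wrist_force: [1.1, -0.2, -0.3]
opening: 0.371
grasp_force: 0.0
```

Request:
jog_arm([
  [[0,0,-5,0,0,0,32],[0,0,-10,0,0,0,32],[0,0,-15,0,0,0,32],[0,0,-20,0,0,0,32],[0,0,-20,0,0,0,32],[0,0,-20,0,0,0,32],[0,0,-20,0,0,0,32],[0,0,-20,0,0,0,32],[0,0,-15,0,0,0,32],[0,0,0,0,0,0,32]],
])

```text
time_s: 18.45
eef_pos: [0.6499, -0.0737, 0.2142]
eef_rot: [0.003, 0.655, 0.756, 0.002]
wrist_force: [-0.2, 0.8, 0.1]
opening: 0.377
grasp_force: 0.0
```

```bash
python3 - <<'E'
from h import *
o=ctrl.get_obs();print(o['time_s'],o['eef_pos'],o['wrist_force'])
for n in ('wrist','side','scene'):
    d=snap(n,n+'5'); w=pts(d); near=np.hypot(w[...,0]-.648,w[...,1]+.073)<.02
    m=near&(w[...,2]>.085)&(w[...,2]<.12); P=w[m]
    if len(P): print(n,len(P),P.mean(0).round(4),'ztop',np.percentile(P[:,2],[50,90,99]).round(4),cv2.minAreaRect((P[P[:,2]>.092][:,:2]*1000).astype(np.float32)))
a=load('wrist5')['frame']; b=load('side5')['frame'][170:280,310:450]; c=load('scene5')['frame'][160:250,180:310]
cv2.imwrite('pics/v5.png',np.hstack([cv2.resize(a,(400,250)),np.zeros((250,5,3),np.uint8),cv2.resize(b,(318,250),interpolation=2)]))
E
```

```text
18.45 [ 0.64985564 -0.07368243  0.21424631] [-0.18900017  0.78263365  0.0755914 ]
wrist 380 [ 0.6471 -0.0714  0.0987] ztop [0.0995 0.1004 0.1009] ((647.3593139648438, -72.81613159179688), (8.980541229248047, 23.801210403442383), 8.024656295776367)
side 59 [ 0.6452 -0.0767  0.0953] ztop [0.0971 0.1009 0.1019] ((646.143798828125, -72.88201904296875), (10.868644714355469, 27.8657283782959), 7.371035099029541)
scene 51 [ 0.6516 -0.0724  0.0943] ztop [0.0953 0.1    0.1029] ((651.1160278320312, -73.53408813476562), (12.799175262451172, 24.953739166259766), 6.663637638092041)
```

View pics/v5.png

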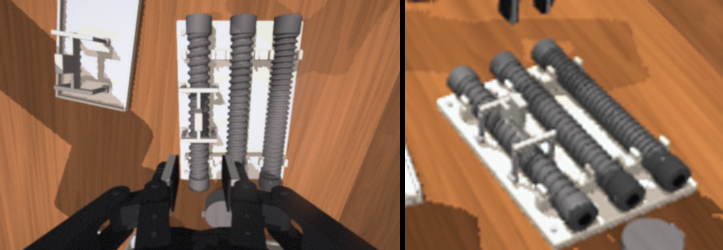

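The wrist view (left half) shows comb_a upright on the front rod at about (198,115), and the side view shows it straddling the rod at (515,125). I'll check the seating height against the known tab tops in the tray, using the same image.

```bash
python3 - <<'E'
from h import *
snap('wrist','wrist6')
for t in ('wrist5','wrist6'):
    w=pts(load(t))
    for n,c,z in (('seated',(.6475,-.073),.0995),('tray8/10',(.4645,-.0265),.084)):
        m=(np.hypot(w[...,0]-c[0],w[...,1]-c[1])<.009)&(abs(w[...,2]-z)<.006); P=w[m]; top=P[P[:,2]>np.percentile(P[:,2],95)-.004]
        print(t,n,len(P),'median above nominal mm',((np.median(top[:,2])-z)*1e3).round(2))
    m=(abs(w[...,0]-.685)<.01)&(abs(w[...,1]+.065)<.03)&(w[...,2]<.03); print('board z',np.median(w[m][:,2]))
    yaw=np.deg2rad(8.28); e=w[...,:2]-np.array([.6487,-.074]); Y=e@[-np.sin(yaw),np.cos(yaw)]; X=e@[np.cos(yaw),np.sin(yaw)]
    for s in (1,-1):
        m=(abs(Y-s*.037+.001)<.003)&(abs(X)<.03)&(w[...,2]>.06)&(w[...,2]<.08); print('bar',s,m.sum(),np.median(w[m][:,2]) if m.any() else 0)
E
```

```text
wrist5 seated 239 median above nominal mm 0.07
wrist5 tray8/10 372 median above nominal mm -0.03
board z 0.014217355854538816
bar 1 324 0.0695425398755794
bar -1 234 0.06964706673181026
wrist6 seated 268 median above nominal mm -0.05
wrist6 tray8/10 379 median above nominal mm -0.02
board z 0.014207504709850244
bar 1 326 0.0696193764793229
bar -1 226 0.06958022614652315
```

The comb is fully home: tab top within 0.1 mm of nominal, both cross bars level at 69.6 mm. The other two combs haven't been touched. Handing in.

```bash
python3 -c "
from bench import ctrl; print(ctrl.hand_in())"
```

```text
the job is handed in; nothing more can be done
None
```

The front rod's thread has a 12 mm pitch, so comb_a fits: it is seated fully home and upright on the rod, comb_b and comb_c still stand in the tray, and the job is handed in (no verdict came back).

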